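# Seat a filter on the vacuum-hold tester and draw its piston rod to the green

## Task

Push the white filter capsule with the green band fully down onto the tester's steel port and let go of it. Then draw the tester's black T-handle straight up, without forcing it sideways in its gland, until the gauge needle stands in the green sector (not as far as the red), and finish while still holding the handle there, because the vacuum pulls it back down. Leave the vials, timer and wash bottle undisturbed.

Things in the scene. Friction and masses are not known exactly. Their poses are not given: they have to be found in the camera images.
- filter_capsule: In-line filter capsule, white plastic with a narrow green band, standing upright on the floor of the red tray among two vials; 78 mm tall, 60 g. Origin: centre of its lower mouth (underside), z up. From the bottom: flange 32 mm dia, 5 mm thick; sleeve 23 mm dia to 24 mm; body 40 mm dia, cylindrical from 30 to 58 mm above the origin (grasp it there, e.g. at 44 mm); hose nipple 10 mm dia on top from 64 to 78 mm. The sleeve's bore is 14 mm dia, open at the bottom, 24 mm deep.
- tray: Shallow red tray, 150 mm along its x, 220 mm along its y, walls 28 mm high, floor 2 mm thick; origin at the centre of its underside. The filter capsule and the two vials stand in a row along its y axis, 72 mm apart, in any order; the free room beside each lies along the tray's x.
- vac_tester: Vacuum-hold tester, fixed to the worktop: grey base 100 mm along its x, 230 mm along its y, top face 28 mm above its origin (centre of its underside). Its x axis points away from the operator; at +75 mm along y stands the steel port, at -75 mm the clear vacuum cylinder (46 mm square caps, top 124 mm, gland nut 131 mm above the worktop), between them a 48 mm black dial gauge, up to 76 mm high, tilted towards -x.
- port_shoulder (a point): Centre of the port's flat round shoulder (33 mm dia), 45 mm above the worktop, on which the capsule's mouth comes to rest when fully home; axes as the tester's. The spigot rises 22 mm above this point: 12 mm dia, its last 7 mm tapered to 7 mm dia.
- gland_top (a point): Top centre of the brass gland nut of the vacuum cylinder, on the axis of the rod, 131 mm above the worktop. The rod (10 mm dia) runs in a 12 mm bore 21 mm long beneath this point; it can only move straight up and turn about its axis. Side force on the rod makes it bind here; more than 25 N there while it is drawn spoils the gland.
- draw_rod: Steel piston rod with its black T-handle, free to turn about its upright axis. Origin at the rod's lower end (the pin in the piston) inside the barrel; z along the rod, y along the handle bar.
- rod_handle (a point): Middle of the T-handle's bar, 124 mm above the rod's origin, 167 mm above the worktop when fully down. The bar lies along the rod's y axis, 70 mm long, 17 to 19 mm thick, round; the hub under it is 18 mm dia. Grasp the bar across, at its middle, from above.
- piston (a joint): How far the rod is drawn out, m: 0 fully down, 0.062 at the upper stop. It takes 2 N of seal friction, 1.5 N of weight and 180 N/m of vacuum pulling back (about 11 N at 41 mm); released, it runs back down. The needle turns 4.35 degrees per mm: straight up at 31 mm, in the green sector from 35 to 47 mm (middle 41 mm), in the red from 54 mm.
- vial_a: White vial with a blue stripe, 28 mm dia, 62 mm tall, in the tray; origin at its underside. To be left alone.
- vial_b: Lilac vial with a white cap and a yellow stripe, 31 mm dia, 70 mm tall, in the tray; origin at its underside. To be left alone.
- timer: White bench timer, 26 x 68 x 62 mm, behind the tester; origin at its underside. To be left alone.
- wash: White squeeze wash bottle with a blue cap and bent spout, 68 mm dia, 224 mm tall, behind the tray; origin on its underside. To be left alone.
There are look-alikes about, which are no part of the job. What is shaped like the draw_rod but pink or yellow is not meant.

How it is judged:
On the way:
1. the capsule is fully home on the port and let go, with the rod still down (horizontal distance between filter_capsule and port_shoulder below 0.003 m and z of filter_capsule in the frame of port_shoulder between -0.003 and 0.003 m and angle between the z axis of filter_capsule and the z axis of vac_tester, either way round below 0.06 rad and contact force between the fingers and filter_capsule below 0.1 N and value of joint piston below 0.015 m), for 0.2 s.
At the end, for the whole second after the job is handed in: The capsule sits fully down on the port (within 3 mm of the shoulder, upright) untouched, and the gripper's fingers hold the rod still and aligned with its bore (within 3 degrees), drawn out between 34 and 48 mm, with the needle in the green (horizontal distance between filter_capsule and port_shoulder below 0.003 m and z of filter_capsule in the frame of port_shoulder between -0.003 and 0.003 m and angle between the z axis of filter_capsule and the z axis of vac_tester, either way round below 0.06 rad and contact force between each of the arm, the fingers and filter_capsule below 0.2 N and value of joint piston between 0.034 and 0.048 m and velocity of joint piston between -0.01 and 0.01 m/s and contact force between the fingers and draw_rod above 2 N and angle between the z axis of draw_rod and the z axis of vac_tester, either way round below 0.05 rad); the arm keeps its last pose, push and grip.
It fails at once if the rod is overdrawn into the red (more than 54 mm) (value of joint piston above 0.054 m).
It fails at once if once drawn out by more than 3 mm, the rod is forced sideways against its gland with more than 25 N (value of joint piston above 0.003 m and contact force between draw_rod and vac_tester above 25 N).
It fails at once if a vial, the timer or the wash bottle is shifted by more than 30 mm or knocked over (distance of any of vial_a, vial_b, timer, wash from where it was at the start of the episode above 0.03 m or angle between any of vial_a, vial_b, timer, wash's own z axis and vertical above 0.4 rad).
It also fails if it takes over 48 s, if anything falls off the work surface, if the arm or the gripper's body presses on something with over 40 N, if the wrist force passes 120 N, or if a joint passes its speed limit or range.

## Robot

A 7-joint arm with a two-finger parallel gripper is mounted at the origin on the work surface; the furniture and walls round the work are solid. World frame = base frame: x ahead of the robot, y to its left, z up, the work surface at z = 0. Lengths are in m, angles in rad, forces in N, time in s.
With the tool pointing down it reaches from about 0.4 to 0.875 m from the base axis. Payload 6.5 kg.
Tool frame: the origin (TCP) lies between the finger pads; the fingertips stand 8 mm ahead of it and the grasp point (between the pads) lies 11 mm behind it; x points along the fingers, y is the direction in which the jaws open and shut, and the axes are right-handed (so a half turn about x gives the same grasp; the last joint's range is limited). The gripper opens to 85 mm and grips with 20 to 120 N. Pads are 22 mm wide; open, the fingers measure 114 mm over their backs; the gripper's body (76 mm by 85 mm) begins 54 mm behind the grasp point. The pads swing forward as they close: fully open they stand 13 mm farther back than shut.
Start: joints at [-1.297, 0.536, -0.004, 1.538, 0.003, 1.067, -0.071], TCP at [0.217, 0.613, 0.239] pointing down, gripper open.
Joint ranges: [-2.7, 2.7], [-0.37, 2.16], [-1.27, 1.26], [0.24, 2.4], [-1.31, 4.45], [0.19, 1.91], [-2.76, 2.76]. Speed limits (rad/s): [2.39, 2.39, 3.14, 3.14, 3.14, 3.14, 3.14].

## Interface

Orientations are given as a rotation vector (axis times angle).
In Python, from bench import arm gives the robot as it stands.
- The arm moves only by the tool play_rows, never from a script. Its argument "moves" is a list of rows, each a list of 7 numbers: the shift along the world's x, y, z in mm, then the turn, a rotation vector about the world's x, y, z in rad, then the closure, from -1 (fully open) to 1 (shut). A call has 1 to 12 rows; each row shifts and turns the commanded pose from where the row before left it; what a row does not reach is not made up. A row lasts 1/8 s, in which the tool goes at most 62.5 mm and 10.7 degrees, less where a joint would pass 70% of its speed; a pose out of reach is approached as far as the arm can. A call with a gripper value outside its range is refused whole. The fingers move at their own pace and stop on an object; "squeeze" is the grip in N (left out, the last holds). Time passes only in rows, so rows that do not move let the fingers close. It gives the time, the measured TCP pose, the force and the opening at its end, in the units of the state.
- arm.sense(): the state, without advancing time (a new reading comes with each control period).
- arm.grab_frame(name): name is "scene" or "top"; returns (picture, depth): 384x512x3 uint8, blue, green, red; 384x512 float32, m along the optical axis (not along the pixel's ray), 0 where there is no reading.
- arm.calibration(name): a dict with "fovy" (degrees; the focal length in pixels is half the picture's height over the tangent of half this angle, whatever the lens; pixels are square), "cx", "cy" (the principal point, pixels), "T" (4x4, takes a point from camera to world coordinates). Camera axes: x right, y down, z forward; pixel columns grow to the right and rows downward; lengths in m; the calibration is good to about 2 mm. A picture is of the moment at which its call begins. calibration takes no time and is no camera call.
- arm.close_job(): hands the job in, once; it reports no verdict.
The state is a dict: "time_s": time; "joint_positions": joint angles; "joint_velocities": joint speeds; "joint_torque": joint torques, N m; "tcp_pos": TCP position; "tool_rot": TCP orientation; "wrist_force": force on the tool from outside, world axes, zero at the start; "torque": the same for the moment, N m; "grip_width": finger opening in m.
Only numpy, scipy, OpenCV 4.12 (cv2) and the standard library are available. Lean on these libraries where they do the work, as an engineer would, in place of code of your own. Each camera call takes 0.05 s, during which the arm holds its last target.

## Working session

There is one attempt and no reset: what is moved stays moved. The work goes in short steps, Python scripts to look and compute and a tool call to move; the robot and the scene stay as the last step left them, time stands still between calls to the robot, and variables do not carry over. Pictures are saved under pics/ and viewed, and the job is handed in when it is done.

Besides the shell and the picture viewer there is one more tool, called after "Request:" as name([rows], argument=value, ...), one row to a line, values as JSON. play_rows: Moves the arm, as the interface text tells. Its arguments: {"type":"object","properties":{"moves":{"type":"array","items":{"type":"array","items":{"type":"number"}}},"squeeze":{"type":"number"}},"required":["moves"]}

```bash
mkdir -p pics; cat > h.py <<'E'
import numpy as np, cv2
from bench import arm
def cam(n):
    c=arm.calibration(n); f=192/np.tan(np.radians(c["fovy"])/2); return f,c["cx"],c["cy"],np.array(c["T"])
def ray(n,u,v):
    f,cx,cy,T=cam(n); d=T[:3,:3]@np.array([(u-cx)/f,(v-cy)/f,1]); return T[:3,3],d
def onplane(n,u,v,z):
    o,d=ray(n,u,v); return o+d*(z-o[2])/d[2]
def pt(n,u,v,D):
    o,d=ray(n,u,v); return o+d*D[int(v),int(u)]
def proj(n,p):
    f,cx,cy,T=cam(n); q=T[:3,:3].T@(np.array(p)-T[:3,3]); return cx+f*q[0]/q[2],cy+f*q[1]/q[2]
def cloud(n,D):
    f,cx,cy,T=cam(n); v,u=np.mgrid[:384,:512]; q=np.stack([(u-cx)/f*D,(v-cy)/f*D,D],-1); return q@T[:3,:3].T+T[:3,3]
E
python3 - <<'E'
from h import *
for n in("scene","top"):
    p,d=arm.grab_frame(n); cv2.imwrite(f"pics/{n}0.png",p); np.save(f"{n}0.npy",d)
    c=arm.calibration(n); print(n,c["fovy"],c["cx"],c["cy"],np.round(c["T"],3).tolist())
s=arm.sense(); print(s)
E
```

```text
scene 56.34534398893653 251.09054034594078 190.53055353743102 [[0.599, -0.592, 0.54, 0.037], [-0.801, -0.434, 0.413, -0.432], [-0.01, -0.679, -0.734, 0.819], [0.0, 0.0, 0.0, 1.0]]
top 47.31683725594106 252.30806443654296 190.75593392584975 [[-0.03, -0.994, 0.107, 0.427], [-0.999, 0.028, -0.016, -0.009], [0.013, -0.107, -0.994, 1.472], [0.0, 0.0, 0.0, 1.0]]
{'time_s': 0.1, 'joint_positions': array([-1.29719048,  0.53707359, -0.00445676,  1.53877667,  0.00260281,
        1.06728246, -0.07120001]), 'joint_velocities': array([ 4.70610599e-04,  2.44190906e-06,  1.55168645e-03, -3.48168097e-03,
        1.81840221e-03, -2.15259628e-03, -4.15087984e-04]), 'joint_torque': array([ 2.33520368e-03, -5.84562242e+01,  1.05149221e+00, -2.59773517e+01,
        1.25683984e-02,  4.61780743e-03, -1.37095967e-06]), 'tcp_pos': array([0.21646612, 0.61231151, 0.23851049]), 'tool_rot': array([ 0.26538305,  1.55446089, -0.26779051]), 'wrist_force': array([-0.25402461, -0.05960992, -0.37335418]), 'torque': array([-0.03575721,  0.02221513,  0.00841283]), 'grip_width': 0.08537155086177714}
```

View pics/scene0.png

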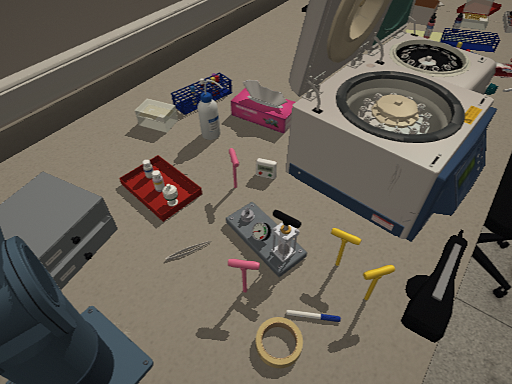

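View pics/top0.png

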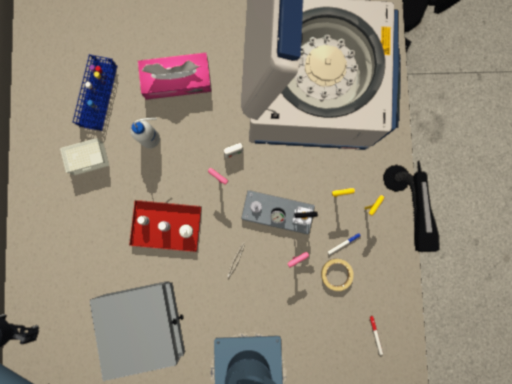

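```bash
python3 - <<'E'
from h import *
t=cv2.imread("pics/top0.png"); s=cv2.imread("pics/scene0.png")
a=cv2.resize(s[145:215,110:210],(500,350),interpolation=cv2.INTER_CUBIC)
b=cv2.resize(s[195:275,215:315],(500,400)[:2],interpolation=cv2.INTER_CUBIC)[:350]
c=cv2.resize(t[195:255,125:210],(400,282),interpolation=cv2.INTER_CUBIC)
d=cv2.resize(t[180:240,235:325],(400,267),interpolation=cv2.INTER_CUBIC)
cv2.imwrite("pics/c1.png",cv2.resize(np.hstack([a,b]),(800,280)))
e=np.zeros((282,800,3),np.uint8); e[:,:400]=c; e[:267,400:]=d
cv2.imwrite("pics/c2.png",np.vstack([cv2.resize(np.hstack([a,b]),(800,280)),e]))
E
```

```text
(no output)
```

View pics/c2.png

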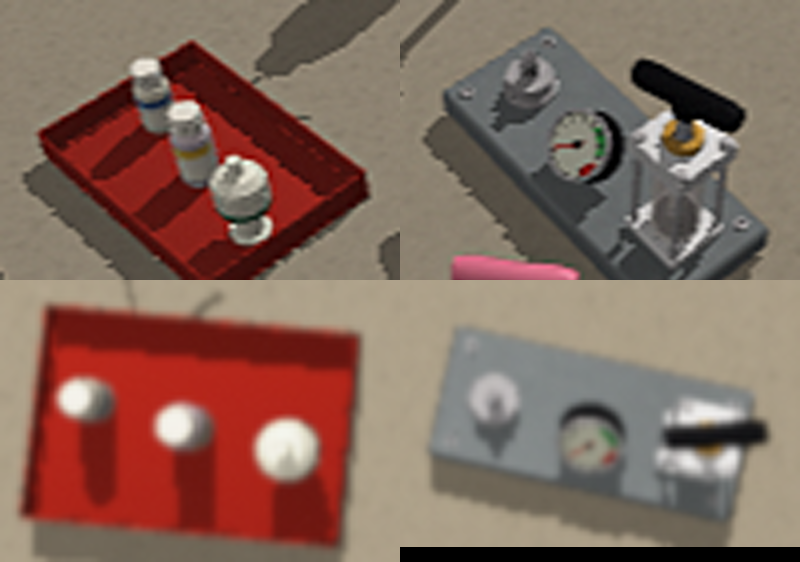

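The capsule is the object with the wide body, nipple and green band, at scene (171,195) and top (186,231). The blue-stripe vial is at top (144,220) and the yellow-stripe one at (164,227). The black T-handle on the gland, at top (305,214) and scene (287,218), is the draw rod. The pink and yellow T's are look-alikes.

```bash
python3 - <<'E'
from h import *
from scipy.optimize import least_squares
for n in("top","scene"):
    p=cv2.imread(f"pics/{n}0.png"); D=np.load(f"{n}0.npy"); P=cloud(n,D)
    print(n, D[200:203,255:258].round(4).tolist())
    hsv=cv2.cvtColor(p,cv2.COLOR_BGR2HSV)
    # tray red
    m=((hsv[...,0]<8)|(hsv[...,0]>172))&(hsv[...,1]>150)&(hsv[...,2]>50)
    k,l,st,ce=cv2.connectedComponentsWithStats(m.astype(np.uint8)); i=1+st[1:,4].argmax(); print("tray",st[i]); 
    q=P[l==i]; r=q[(q[:,2]<.01)]; print("floor z",np.median(r[:,2]))
    r=q[q[:,2]>.02]; print("rim",cv2.minAreaRect((r[:,:2]).astype(np.float32)))
    # objects white above
    x0,y0,x1,y1=(130,200,202,252) if n=="top" else (115,145,210,220)
    w=np.zeros(m.shape,bool); w[y0:y1,x0:x1]=1
    w&=(P[...,2]>.045)&(hsv[...,1]<110)
    k,l,st,ce=cv2.connectedComponentsWithStats(w.astype(np.uint8))
    for i in range(1,k):
        if st[i,4]<8: continue
        q=P[l==i]; print(st[i],ce[i].round(1),"min",q.min(0).round(4),"max",q.max(0).round(4))
    # tester
    x0,y0,x1,y1=(235,180,325,240) if n=="top" else (215,195,315,275)
    w=np.zeros(m.shape,bool); w[y0:y1,x0:x1]=1
    b=w&(P[...,2]>.02)&(P[...,2]<.036); q=P[b]; print("base z",np.median(q[:,2]),cv2.minAreaRect(q[:,:2].astype(np.float32)))
    h=w&(hsv[...,2]<60)&(P[...,2]>.145); q=P[h]; print("handle",h.sum(),q[:,2].max(),cv2.minAreaRect(q[:,:2].astype(np.float32)))
    
E
```

```text
top [[1.4464999437332153, 1.4534000158309937, 1.4563000202178955], [1.443600058555603, 1.440999984741211, 1.440500020980835], [1.430400013923645, 1.4297000169754028, 1.4259999990463257]]
tray [ 130  201   71   50 2614]
floor z 0.0030754498706151434
rim ((0.4658181965351105, 0.1770239770412445), (0.3788842558860779, 0.14793069660663605), 82.83900451660156)
[138 216   9   9  56] [141.8 219.6] min [ 0.4271 -0.009   0.0457] max [0.5077 0.3363 1.472 ]
[158 221  10  10  73] [163.  225.4] min [0.4604 0.2459 0.0468] max [0.4896 0.2717 0.0791]
[180 225  13  12 130] [185.9 230.6] min [ 0.4271 -0.009   0.046 ] max [0.4741 0.2035 1.472 ]
base z 0.02852416403426483 ((0.5109131932258606, -0.11494123190641403), (0.2297210991382599, 0.10019092261791229), 75.73738861083984)
handle 87 1.4720312191075942 ((0.4685199558734894, -0.11028639227151871), (0.022968696430325508, 0.21752575039863586), 16.202999114990234)
scene [[1.0887999534606934, 1.0877000093460083, 1.087399959564209], [1.0884000062942505, 1.0871000289916992, 1.087499976158142], [1.0841000080108643, 1.0836999416351318, 1.0839999914169312]]
tray [ 120  155   81   67 2242]
floor z 0.003806766656933802
rim ((0.3309133052825928, -0.05081981420516968), (0.9407132863998413, 0.20574291050434113), 64.72313690185547)
[143 159   9  11  72] [146.9 164. ] min [0.4843 0.3161 0.0452] max [0.5085 0.3402 0.0695]
[152 170  11  13 105] [156.8 176.2] min [0.4621 0.2461 0.0451] max [0.4881 0.2732 0.0764]
[163 184  15  15 164] [169.7 191.1] min [ 0.0371 -0.4322  0.045 ] max [0.475  0.2066 0.8193]
base z 0.028748027733356385 ((0.5118963718414307, -0.11298267543315887), (0.22941449284553528, 0.10083909332752228), 75.61051940917969)
handle 231 0.8193383881015591 ((0.2810794413089752, -0.3167676329612732), (0.5362592935562134, 0.06274423003196716), 31.992292404174805)
```

```bash
cat > m.py <<'E'
from h import *
from scipy.optimize import least_squares
def circ(q,r):
    f=lambda c: np.hypot(q[:,0]-c[0],q[:,1]-c[1])-r
    s=least_squares(f,np.median(q[:,:2],0),loss="soft_l1",f_scale=.001); return s.x.round(4),np.abs(s.fun).mean().round(4)
E
python3 - <<'E'
from m import *
A=[]
for n in("top","scene"):
    p=cv2.imread(f"pics/{n}0.png"); D=np.load(f"{n}0.npy"); P=cloud(n,D); P[D<=0]=99
    hsv=cv2.cvtColor(p,cv2.COLOR_BGR2HSV); B=lambda c,r:(np.hypot(P[...,0]-c[0],P[...,1]-c[1])<r)
    for nm,c in(("caps",(.454,.184)),("va",(.496,.328)),("vb",(.475,.259))):
        w=B(c,.032); q=P[w&(P[...,2]>.035)]; print(n,nm,len(q),q.max(0).round(4),"z>.035 ext",q.min(0).round(4), "rect",cv2.minEnclosingCircle(q[:,:2].astype(np.float32)))
        if nm=="caps":
            q2=P[w&(P[...,2]>.034)&(P[...,2]<.056)]; print("  body side",len(q2),circ(q2,.02))
            q3=P[w&(P[...,2]>.070)]; print("  nipple",len(q3),q3.mean(0))
    q=P[B((.530,-.041),.03)&(P[...,2]>.034)]; print(n,"port",len(q),q.min(0).round(4),q.max(0).round(4),cv2.minEnclosingCircle(q[:,:2].astype(np.float32)))
    q=P[B((.530,-.041),.03)&(P[...,2]>.053)]; print(n,"spig",len(q),q.mean(0).round(4))
    q=P[B((.4927,-.187),.06)&(P[...,2]>.155)]; print(n,"handle",len(q),q.min(0).round(4),q.max(0).round(4),cv2.minAreaRect(q[:,:2].astype(np.float32)))
    q=P[B((.4927,-.187),.045)&(P[...,2]>.115)&(P[...,2]<.129)]; print(n,"cap",len(q),np.median(q[:,2]),cv2.minAreaRect(q[:,:2].astype(np.float32)))
    m=((hsv[...,0]<8)|(hsv[...,0]>172))&(hsv[...,1]>150)&(hsv[...,2]>50)&B((.478,.256),.2)
    q=P[m&(P[...,2]>.022)&(P[...,2]<.034)]; print(n,"rim",len(q),cv2.minAreaRect(q[:,:2].astype(np.float32)))
    for nm,lo,hi in(("pink",165,175),("yel",22,35)):
        m=(hsv[...,0]>=lo-5)&(hsv[...,0]<=hi)&(hsv[...,1]>100)&(P[...,2]>.1)&(P[...,2]<.4)
        k,l,st,ce=cv2.connectedComponentsWithStats(m.astype(np.uint8))
        for i in range(1,k):
            if st[i,4]>15: print("  ",nm,ce[i].round(),np.median(P[l==i],0).round(3),P[l==i].min(0).round(3),P[l==i].max(0).round(3))
E
```

```text
top caps 131 [0.4744 0.2035 0.0838] z>.035 ext [0.4388 0.1658 0.0416] rect ((0.45666131377220154, 0.18504902720451355), 0.020446430891752243)
  body side 11 (array([0.4569, 0.1856]), np.float64(0.0003))
  nipple 20 [0.45592756 0.1838391  0.07715566]
top va 66 [0.5082 0.3363 0.075 ] z>.035 ext [0.4822 0.3132 0.035 ] rect ((0.4956253170967102, 0.3253943622112274), 0.013582245446741581)
top vb 82 [0.4897 0.2717 0.0791] z>.035 ext [0.4604 0.2444 0.0353] rect ((0.4750298261642456, 0.2586153447628021), 0.015376891009509563)
top port 97 [ 0.5132 -0.0693  0.0341] [ 0.5538 -0.0197  0.0699] ((0.5328537821769714, -0.04351695626974106), 0.02662452682852745)
top spig 10 [ 0.529  -0.0424  0.0648]
top handle 137 [ 0.4837 -0.2204  0.1633] [ 0.5012 -0.1514  0.1812] ((0.492205947637558, -0.18580004572868347), (0.017074722796678543, 0.06885139644145966), 2.3596904277801514)
top cap 116 0.12482082884482604 ((0.492165207862854, -0.18767805397510529), (0.04695076122879982, 0.045796193182468414), 74.98320007324219)
top rim 81 ((0.4735221862792969, 0.25681447982788086), (0.2192862331867218, 0.14454093575477
[... 1418 characters left out ...]
4786403477191925, 0.04587061330676079), 76.67281341552734)
scene rim 285 ((0.47778835892677307, 0.25930869579315186), (0.22406472265720367, 0.15088294446468353), 82.8722152709961)
   pink [233. 157.] [0.616 0.074 0.132] [0.597 0.047 0.112] [0.644 0.108 0.137]
   pink [243. 264.] [ 0.357 -0.164  0.131] [ 0.338 -0.193  0.101] [ 0.379 -0.13   0.136]
   yel [471. 114.] [ 0.983 -0.42   0.275] [ 0.937 -0.435  0.272] [ 1.025 -0.404  0.279]
   yel [285. 229.] [ 0.488 -0.188  0.131] [ 0.482 -0.197  0.123] [ 0.504 -0.17   0.154]
   yel [346. 236.] [ 0.559 -0.31   0.131] [ 0.551 -0.344  0.1  ] [ 0.573 -0.274  0.136]
   yel [379. 272.] [ 0.515 -0.41   0.131] [ 0.488 -0.434  0.101] [ 0.55  -0.385  0.136]
```

```bash
cat > mv.py <<'E'
from h import *
from scipy.spatial.transform import Rotation as R
def goal(jaw):
    x=np.array([0,0,-1.]); y=np.array([*jaw,0]); y/=np.linalg.norm(y)
    return R.from_matrix(np.stack([x,y,np.cross(x,y)],1))
def delta(pos,jaw):
    s=arm.sense(); r=R.from_rotvec(s["tool_rot"]); c=[]
    for j in(np.array(jaw),-np.array(jaw)):
        c.append((goal(j)*r.inv()).as_rotvec())
    print("t",s["time_s"],"tcp",s["tcp_pos"].round(4),"F",s["wrist_force"].round(2),"w",s["grip_width"],"j7",s["joint_positions"][-1].round(3)); print("mm",((np.array(pos)-s["tcp_pos"])*1000).round(1)); print("rot options",[v.round(4).tolist() for v in c])
E
python3 - <<'E'
from mv import *
delta((.4567,.1855,.035),(.993,-.12))
p=cv2.imread("pics/top0.png"); P=cloud("top",np.load("top0.npy")); print(P[130,143],P[150,233],P[300,130],P[350,150])
E
```

```text
t 0.1 tcp [0.2165 0.6123 0.2385] F [-0.25 -0.06 -0.37] w 0.08537155086177714 j7 -0.071
mm [ 240.2 -426.8 -203.5]
rot options [[0.001, -0.0013, -1.3513], [0.0014, 0.001, 1.7903]]
[0.763274   0.29693399 0.16024544] [0.71372093 0.02705834 0.06300983] [0.25379183 0.34300558 0.13528002] [0.10609608 0.28583529 0.12863114]
```

Request:
play_rows([
  [20, -35.6, 0, 0, 0, -0.1126, -1],
  [20, -35.6, 0, 0, 0, -0.1126, -1],
  [20, -35.6, 0, 0, 0, -0.1126, -1],
  [20, -35.6, 0, 0, 0, -0.1126, -1],
  [20, -35.6, 0, 0, 0, -0.1126, -1],
  [20, -35.6, 0, 0, 0, -0.1126, -1],
  [20, -35.6, 0, 0, 0, -0.1126, -1],
  [20, -35.6, 0, 0, 0, -0.1126, -1],
  [20, -35.6, 0, 0, 0, -0.1126, -1],
  [20, -35.6, 0, 0, 0, -0.1126, -1],
  [20, -35.6, 0, 0, 0, -0.1126, -1],
  [20, -35.6, 0, 0, 0, -0.1126, -1],
])

```text
time_s: 1.6
tcp_pos: [0.4569, 0.1844, 0.2391]
tool_rot: [1.299, 1.148, -1.3]
wrist_force: [-0.2, 0.7, 1.0]
grip_width: 0.0851
```

```bash
python3 - <<'E'
from mv import *
delta((.4567,.1855,.035),(.993,-.12))
E
```

```text
t 1.6 tcp [0.4569 0.1844 0.2391] F [-0.16  0.7   0.98] w 0.0851042114750913 j7 -0.454
mm [-2.000e-01  1.100e+00 -2.041e+02]
rot options [[0.0001, -0.0004, 0.0034], [-0.0006, -0.0002, -3.1382]]
```

Request:
play_rows([
  [0, 1, -40, 0, 0, 0, -1],
  [0, 0, -40, 0, 0, 0, -1],
  [0, 0, -40, 0, 0, 0, -1],
  [0, 0, -40, 0, 0, 0, -1],
  [0, 0, -22, 0, 0, 0, -1],
  [0, 0, -20, 0, 0, 0, -1],
  [0, 0, 0, 0, 0, 0, -1],
])

```text
time_s: 2.48
tcp_pos: [0.4554, 0.1861, 0.0361]
tool_rot: [1.295, 1.151, -1.3]
wrist_force: [-0.6, -0.6, 1.6]
grip_width: 0.0855
```

```bash
python3 - <<'E'
from mv import *
delta((.4567,.1855,.035),(.993,-.12))
a,_=arm.grab_frame("scene"); b,_=arm.grab_frame("top")
a=cv2.resize(a[130:225,100:220],(480,380),interpolation=cv2.INTER_CUBIC);b=cv2.resize(b[190:270,120:220],(320,256),interpolation=cv2.INTER_CUBIC)
e=np.zeros((380,800,3),np.uint8);e[:,:480]=a;e[:256,480:]=b
cv2.imwrite("pics/g1.png",e)
E
```

```text
t 2.475 tcp [0.4554 0.1861 0.0361] F [-0.59 -0.63  1.58] w 0.08549736205319595 j7 -0.28
mm [ 1.3 -0.6 -1.1]
rot options [[0.0015, -0.0029, 0.0], [-0.0046, -0.0024, -3.1415]]
```

View pics/g1.png

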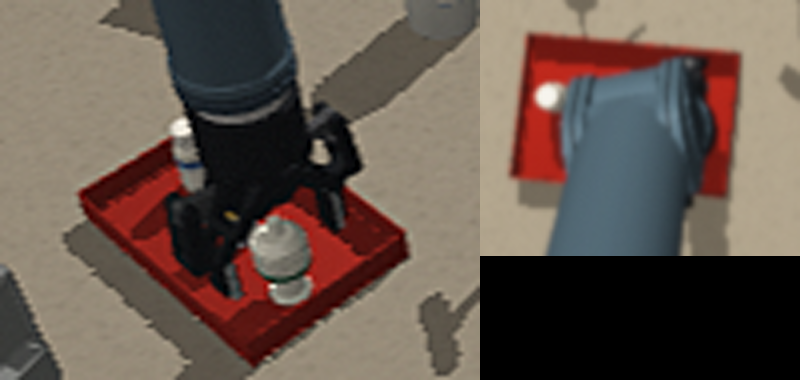

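The fingers straddle the capsule, with tips at crop (230,285) and (340,220) and the capsule midway at (280,250). Closing now.

Request:
play_rows([
  [1, -0.5, 0, 0, 0, 0, -1],
  [0, 0, 0, 0, 0, 0, 0.2],
  [0, 0, 0, 0, 0, 0, 0.5],
  [0, 0, 0, 0, 0, 0, 1],
  [0, 0, 0, 0, 0, 0, 1],
  [0, 0, 0, 0, 0, 0, 1],
], squeeze=50)

```text
time_s: 3.32
tcp_pos: [0.4577, 0.1862, 0.0377]
tool_rot: [1.297, 1.15, -1.297]
wrist_force: [-1.5, -0.4, 5.3]
grip_width: 0.0383
```

Request:
play_rows([
  [0, 0, 0, 0, 0, 0, 1],
  [0, 0, 0, 0, 0, 0, 1],
])

```text
time_s: 3.58
tcp_pos: [0.4577, 0.1862, 0.0377]
tool_rot: [1.297, 1.15, -1.297]
wrist_force: [-1.2, -0.2, 4.9]
grip_width: 0.0385
```

Request:
play_rows([
  [0, 0, 15, 0, 0, 0, 1],
  [0, 0, 30, 0, 0, 0, 1],
  [0, 0, 40, 0, 0, 0, 1],
  [0, 0, 30, 0, 0, 0, 1],
  [0, 0, 0, 0, 0, 0, 1],
])

```text
time_s: 4.2
tcp_pos: [0.4591, 0.1869, 0.155]
tool_rot: [1.301, 1.149, -1.293]
wrist_force: [0.2, -0.1, -1.1]
grip_width: 0.0383
```

```bash
python3 - <<'E'
from mv import *
delta((.5295,-.0415,.15),(.969,-.247))
a,d=arm.grab_frame("scene"); np.save("d2.npy",d); cv2.imwrite("pics/f2.png",a)
s=arm.sense(); u,v=map(int,proj("scene",s["tcp_pos"])); print(u,v)
cv2.imwrite("pics/g2.png",cv2.resize(a[v-60:v+60,u-75:u+75],(750,600),interpolation=cv2.INTER_CUBIC))
E
```

```text
t 4.2 tcp [0.4591 0.1869 0.155 ] F [ 0.17 -0.09 -1.06] w 0.03834931040275386 j7 -0.373
mm [  70.4 -228.4   -5. ]
rot options [[-0.0025, 0.0045, -0.1294], [-0.0068, -0.0038, 3.0122]]
163 166
```

View pics/g2.png

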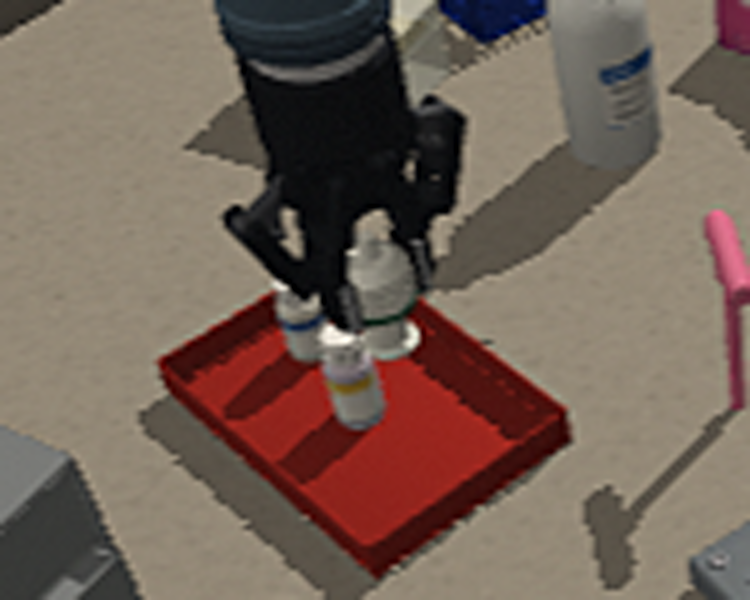

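Request:
play_rows([
  [4, -14, 0, 0, 0, -0.008, 1],
  [8, -26, 0, 0, 0, -0.015, 1],
  [10, -32, 0, 0, 0, -0.018, 1],
  [10, -32, 0, 0, 0, -0.018, 1],
  [10, -32, 0, 0, 0, -0.018, 1],
  [10, -32, 0, 0, 0, -0.018, 1],
  [8, -26, 0, 0, 0, -0.015, 1],
  [6, -20, 0, 0, 0, -0.012, 1],
  [4, -14, 0, 0, 0, -0.007, 1],
  [0, 0, 0, 0, 0, 0, 1],
  [0, 0, 0, 0, 0, 0, 1],
])

```text
time_s: 5.62
tcp_pos: [0.5272, -0.0411, 0.152]
tool_rot: [1.39, 1.082, -1.39]
wrist_force: [0.7, 0.4, 0.2]
grip_width: 0.0384
```

```bash
python3 - <<'E'
from mv import *
delta((.5295,-.0415,.15),(.969,-.247))
a,d=arm.grab_frame("scene"); np.save("d3.npy",d); cv2.imwrite("pics/f3.png",a)
s=arm.sense(); u,v=map(int,proj("scene",s["tcp_pos"])); print(u,v)
cv2.imwrite("pics/g3.png",cv2.resize(a[v-40:v+60,u-60:u+65],(750,600),interpolation=cv2.INTER_CUBIC))
E
```

```text
t 5.625 tcp [ 0.5272 -0.0411  0.152 ] F [0.67 0.44 0.15] w 0.038403004415980414 j7 0.014
mm [ 2.3 -0.4 -2. ]
rot options [[-0.0005, -0.0009, -0.0013], [0.0014, -0.0008, 3.1403]]
245 187
```

View pics/g3.png

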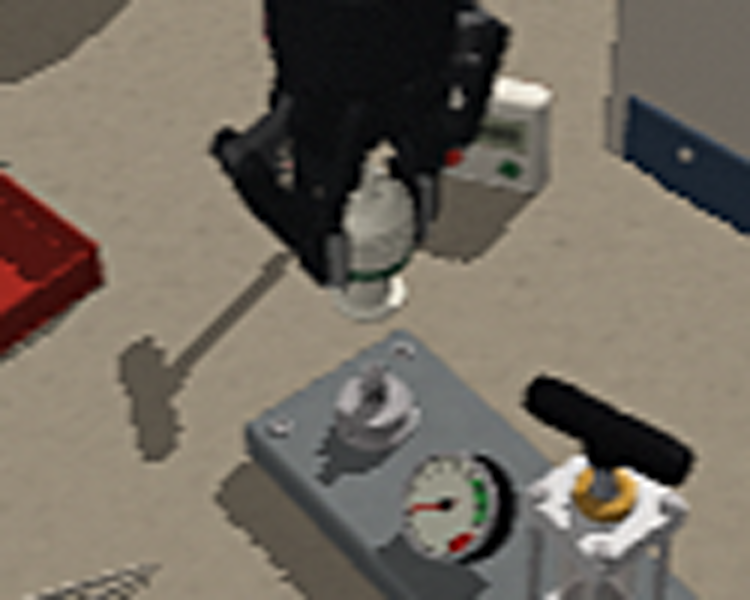

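```bash
python3 - <<'E'
from m import *
p=cv2.imread("pics/f3.png"); D=np.load("d3.npy"); P=cloud("scene",D); P[D<=0]=99
hsv=cv2.cvtColor(p,cv2.COLOR_BGR2HSV)
B=lambda c,r:(np.hypot(P[...,0]-c[0],P[...,1]-c[1])<r)
w=B((.529,-.041),.032)
white=(hsv[...,2]>90)&(hsv[...,1]<70)
for lo,hi,r in((.146,.165,.02),(.15,.174,.02),(.113,.122,.016),(.123,.136,.0115)):
    q=P[w&white&(P[...,2]>lo)&(P[...,2]<hi)]; print(lo,len(q),q[:,:2].min(0).round(4),q[:,:2].max(0).round(4),circ(q,r))
q=P[w&white&(P[...,2]>.1)&(P[...,2]<.145)]; print("zmin",np.sort(q[:,2])[:8].round(4))
for lo,hi,r in((.034,.042,.0165),(.0465,.060,.006),(.050,.060,.006),(.0605,.066,.0045)):
    q=P[B((.5295,-.042),.022 if r>.01 else .009)&(P[...,2]>lo)&(P[...,2]<hi)]; print("port",lo,len(q),circ(q,r),q.mean(0).round(4))
E
```

```text
0.146 32 [ 0.5017 -0.0591] [ 0.5354 -0.0414] (array([ 0.5068, -0.0676]), np.float64(0.0026))
0.15 51 [ 0.5018 -0.0597] [ 0.5344 -0.0446] (array([ 0.5084, -0.0696]), np.float64(0.0024))
0.113 20 [ 0.5138 -0.0535] [ 0.5401 -0.0298] (array([ 0.5312, -0.0377]), np.float64(0.0013))
0.123 31 [ 0.5142 -0.0521] [ 0.5414 -0.0325] (array([ 0.5294, -0.0391]), np.float64(0.001))
zmin [0.1176 0.118  0.118  0.118  0.1182 0.1185 0.1193 0.1195]
port 0.034 28 (array([ 0.5071, -0.0544]), np.float64(0.0051)) [ 0.5217 -0.0472  0.038 ]
port 0.0465 17 (array([ 0.5244, -0.046 ]), np.float64(0.0018)) [ 0.5285 -0.0438  0.0512]
port 0.05 9 (array([ 0.5258, -0.0484]), np.float64(0.0017)) [ 0.528  -0.0433  0.0544]
port 0.0605 8 (array([ 0.5302, -0.0408]), np.float64(0.0008)) [ 0.5295 -0.0426  0.0624]
```

```bash
python3 - <<'E'
from h import *
from scipy.optimize import least_squares
def circ(q,r,c0):
    s=least_squares(lambda c: np.hypot(q[:,0]-c[0],q[:,1]-c[1])-r,c0,loss="soft_l1",f_scale=.0007); return s.x.round(4),np.abs(s.fun).mean().round(4)
p=cv2.imread("pics/f3.png"); hsv=cv2.cvtColor(p,cv2.COLOR_BGR2HSV); white=(hsv[...,2]>90)&(hsv[...,1]<110)
for src in("d3.npy","scene0.npy"):
    D=np.load(src); P=cloud("scene",D); P[D<=0]=99
    B=lambda c,r:(np.hypot(P[...,0]-c[0],P[...,1]-c[1])<r)
    if src=="d3.npy":
        for lo,hi,r in((.146,.160,.02),(.146,.174,.02),(.113,.122,.016),(.123,.138,.0115)):
            q=P[B((.529,-.041),.028)&white&(P[...,2]>lo)&(P[...,2]<hi)]; print(lo,len(q),circ(q,r,(.529,-.041)))
    for lo,hi,r in((.034,.042,.0165),(.0475,.060,.006)):
        q=P[B((.5295,-.042),.019 if r>.01 else .009)&(P[...,2]>lo)&(P[...,2]<hi)]; print("port",lo,len(q),circ(q,r,(.5305,-.041)))
    q=P[B((.5295,-.042),.02)&(P[...,2]>.042)&(P[...,2]<.047)]; print("shoulder",len(q),q.mean(0).round(4),cv2.minEnclosingCircle(q[:,:2].astype(np.float32)))
    q=P[B((.4927,-.186),.04)&(P[...,2]>.115)&(P[...,2]<.129)]; print(cv2.minAreaRect(q[:,:2].astype(np.float32)))
D=np.load("top0.npy"); P=cloud("top",D);P[D<=0]=99
q=P[(np.hypot(P[...,0]-.5295,P[...,1]+.042)<.02)&(P[...,2]>.042)&(P[...,2]<.047)]; print("shoulder top",len(q),q.mean(0).round(4),cv2.minEnclosingCircle(q[:,:2].astype(np.float32)))
E
```

```text
0.146 15 (array([ 0.527 , -0.0383]), np.float64(0.0016))
0.146 56 (array([ 0.5286, -0.0383]), np.float64(0.0011))
0.113 20 (array([ 0.5311, -0.0377]), np.float64(0.0013))
0.123 37 (array([ 0.5294, -0.039 ]), np.float64(0.001))
port 0.034 28 (array([ 0.5313, -0.0397]), np.float64(0.0009))
port 0.0475 11 (array([ 0.5314, -0.0395]), np.float64(0.001))
shoulder 53 [ 0.5292 -0.0426  0.0452] ((0.5310196876525879, -0.0408516451716423), 0.016015788540244102)
((0.4938408434391022, -0.18419307470321655), (0.04798104241490364, 0.04780632629990578), 76.18156433105469)
port 0.034 26 (array([ 0.5313, -0.0392]), np.float64(0.001))
port 0.0475 14 (array([ 0.5317, -0.0399]), np.float64(0.0011))
shoulder 57 [ 0.5284 -0.0424  0.0452] ((0.5307602286338806, -0.04117104783654213), 0.0168010164052248)
((0.4930441379547119, -0.1844504475593567), (0.04786403477191925, 0.04587061330676079), 76.67281341552734)
shoulder top 42 [ 0.5289 -0.0413  0.0448] ((0.5294166803359985, -0.04139753431081772), 0.016056928783655167)
```

Request:
play_rows([
  [2.5, -0.7, -10, 0, 0, 0, 1],
  [0, 0, -20, 0, 0, 0, 1],
  [0, 0, -15, 0, 0, 0, 1],
  [0, 0, 0, 0, 0, 0, 1],
  [0, 0, 0, 0, 0, 0, 1],
])

```text
time_s: 6.3
tcp_pos: [0.5304, -0.0426, 0.1075]
tool_rot: [1.391, 1.08, -1.39]
wrist_force: [0.0, 0.4, -1.5]
grip_width: 0.0383
```

```bash
python3 - <<'E'
from mv import *
delta((.5297,-.0418,.081),(.969,-.247))
a,d=arm.grab_frame("scene"); np.save("d4.npy",d); cv2.imwrite("pics/f4.png",a)
cv2.imwrite("pics/g4.png",cv2.resize(a[170:240,205:290],(728,600),interpolation=cv2.INTER_CUBIC))
E
```

```text
t 6.3 tcp [ 0.5304 -0.0426  0.1075] F [ 0.    0.4  -1.47] w 0.03826963152687289 j7 0.054
mm [ -0.7   0.8 -26.5]
rot options [[0.0001, 0.0004, -0.0004], [-0.0007, 0.0002, 3.1412]]
```

View pics/g4.png

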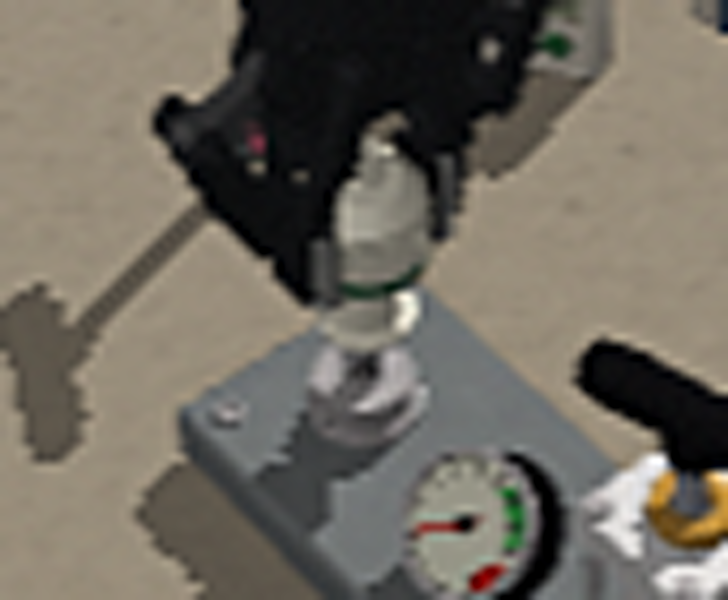

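Request:
play_rows([
  [-0.5, 0.6, -3, 0, 0, 0, 1],
  [0, 0, -4, 0, 0, 0, 1],
  [0, 0, -4, 0, 0, 0, 1],
  [0, 0, 0, 0, 0, 0, 1],
])

```text
time_s: 6.85
tcp_pos: [0.5294, -0.042, 0.0959]
tool_rot: [1.39, 1.081, -1.391]
wrist_force: [-0.1, 0.2, -0.5]
grip_width: 0.0381
```

Request:
play_rows([
  [0, 0, -4, 0, 0, 0, 1],
  [0, 0, -4, 0, 0, 0, 1],
  [0, 0, -4, 0, 0, 0, 1],
  [0, 0, 0, 0, 0, 0, 1],
])

```text
time_s: 7.35
tcp_pos: [0.5294, -0.042, 0.0839]
tool_rot: [1.39, 1.081, -1.391]
wrist_force: [-0.7, -0.1, 0.0]
grip_width: 0.0381
```

Request:
play_rows([
  [0, 0, -2, 0, 0, 0, 1],
  [0, 0, -1.5, 0, 0, 0, 1],
  [0, 0, -1, 0, 0, 0, 1],
  [0, 0, 0, 0, 0, 0, 1],
])

```text
time_s: 7.85
tcp_pos: [0.5297, -0.042, 0.0803]
tool_rot: [1.391, 1.081, -1.39]
wrist_force: [-1.0, 0.8, 4.6]
grip_width: 0.038
```

Request:
play_rows([
  [0, 0, -1.5, 0, 0, 0, 1],
  [0, 0, -1, 0, 0, 0, 1],
  [0, 0, 0, 0, 0, 0, 1],
])

```text
time_s: 8.22
tcp_pos: [0.5298, -0.042, 0.08]
tool_rot: [1.392, 1.082, -1.39]
wrist_force: [-10.8, 1.1, 33.7]
grip_width: 0.0383
```

Request:
play_rows([
  [0, 0, 2, 0, 0, 0, 1],
  [0, 0, 0, 0, 0, 0, 0],
  [0, 0, 0, 0, 0, 0, -0.5],
  [0, 0, 0, 0, 0, 0, -0.5],
  [0, 0, 0, 0, 0, 0, -0.5],
  [0, 0, 0, 0, 0, 0, -0.5],
])

```text
time_s: 8.98
tcp_pos: [0.5296, -0.042, 0.0792]
tool_rot: [1.39, 1.081, -1.39]
wrist_force: [-0.2, 0.0, 0.7]
grip_width: 0.064
```

Request:
play_rows([
  [0, 0, 10, 0, 0, 0, -0.5],
  [0, 0, 30, 0, 0, 0, -0.5],
  [0, 0, 40, 0, 0, 0, -0.5],
  [0, 0, 40, 0, 0, 0, -0.5],
  [0, 0, 30, 0, 0, 0, -0.5],
  [0, 0, 0, 0, 0, 0, -0.5],
])

```text
time_s: 9.72
tcp_pos: [0.5313, -0.0422, 0.2322]
tool_rot: [1.394, 1.078, -1.386]
wrist_force: [0.0, 0.1, -0.1]
grip_width: 0.0638
```

```bash
python3 - <<'E'
from mv import *
delta((.4927,-.1855,.156),(.999,.042))
a,d=arm.grab_frame("scene"); np.save("d5.npy",d); cv2.imwrite("pics/f5.png",a)
cv2.imwrite("pics/g5.png",cv2.resize(a[170:275,205:325],(686,600),interpolation=cv2.INTER_CUBIC))
P=cloud("scene",d); P[d<=0]=99
q=P[(np.hypot(P[...,0]-.53,P[...,1]+.041)<.03)&(P[...,2]>.05)&(P[...,2]<.14)]; print(q.min(0),q.max(0),cv2.minEnclosingCircle(q[:,:2].astype(np.float32)))
n=q[q[:,2]>.113]; print("nipple",n.mean(0))
E
```

```text
t 9.725 tcp [ 0.5313 -0.0422  0.2322] F [ 0.    0.1  -0.06] w 0.06377683836826219 j7 -0.045
mm [ -38.6 -143.3  -76.2]
rot options [[-0.0014, 0.0052, 0.2915], [0.0075, 0.002, -2.8501]]
[ 0.5111088  -0.06087836  0.05051665] [ 0.54992723 -0.02245565  0.12600118] ((0.5301386713981628, -0.04125269874930382), 0.020169997587800026)
nipple [ 0.53030675 -0.04106089  0.12001838]
```

View pics/g5.png

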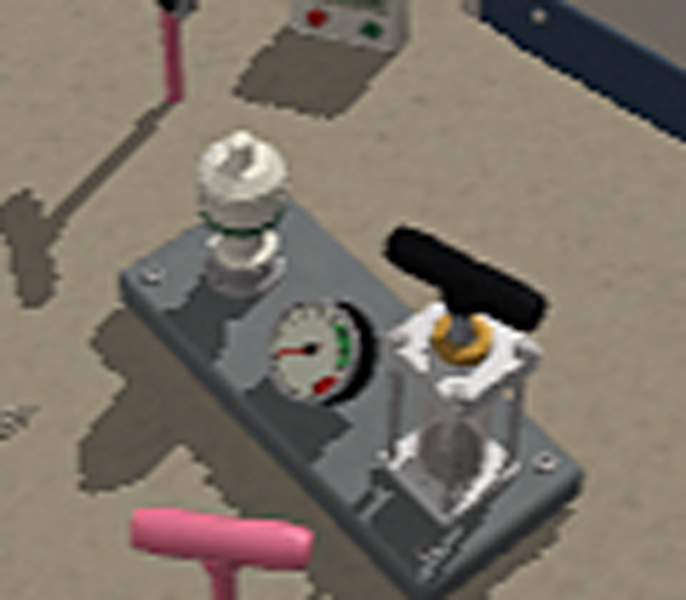

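The capsule stands upright at crop (240,215), its flange on the port shoulder, top at about 0.124 m against 0.123 expected. The needle is still at rest and the black handle at (465,275) is down. Next, the handle.

Request:
play_rows([
  [-3, -11, 0, 0, 0, 0.02, -0.5],
  [-6, -22, 0, 0, 0, 0.045, -0.5],
  [-7, -27, 0, 0, 0, 0.055, -0.5],
  [-8, -29, 0, 0, 0, 0.06, -0.5],
  [-7, -27, 0, 0, 0, 0.055, -0.5],
  [-5, -18, 0, 0, 0, 0.04, -0.5],
  [-3, -9, 0, 0, 0, 0.0165, -0.5],
  [0, 0, 0, 0, 0, 0, -0.5],
])

```text
time_s: 10.78
tcp_pos: [0.4901, -0.1851, 0.2288]
tool_rot: [1.179, 1.229, -1.18]
wrist_force: [-0.1, 0.2, -0.0]
grip_width: 0.0643
```

```bash
python3 - <<'E'
from mv import *
delta((.4927,-.1858,.156),(.999,.042))
E
```

```text
t 10.775 tcp [ 0.4901 -0.1851  0.2288] F [-0.06  0.19 -0.01] w 0.06431540390609293 j7 0.514
mm [  2.6  -0.7 -72.8]
rot options [[-0.0002, -0.0011, 0.0011], [-0.0017, 0.0004, -3.1405]]
```

Request:
play_rows([
  [2.5, -0.7, -15, 0, 0, 0, -0.5],
  [0, 0, -25, 0, 0, 0, -0.5],
  [0, 0, -20, 0, 0, 0, -0.5],
  [0, 0, -13, 0, 0, 0, -0.5],
  [0, 0, 0, 0, 0, 0, -0.5],
  [0, 0, 0, 0, 0, 0, -0.5],
])

```text
time_s: 11.52
tcp_pos: [0.4936, -0.1857, 0.1567]
tool_rot: [1.178, 1.228, -1.177]
wrist_force: [-0.5, 0.6, 0.5]
grip_width: 0.064
```

```bash
python3 - <<'E'
from mv import *
delta((.4927,-.1858,.156),(.999,.042))
a,d=arm.grab_frame("scene"); cv2.imwrite("pics/f6.png",a)
cv2.imwrite("pics/g6.png",cv2.resize(a[150:260,225:345],(654,600),interpolation=cv2.INTER_CUBIC))
E
```

```text
t 11.525 tcp [ 0.4936 -0.1857  0.1567] F [-0.55  0.59  0.51] w 0.06395548341643899 j7 0.575
mm [-0.9 -0.1 -0.7]
rot options [[0.0003, 0.0009, -0.0005], [-0.0014, 0.0004, 3.1411]]
```

View pics/g6.png

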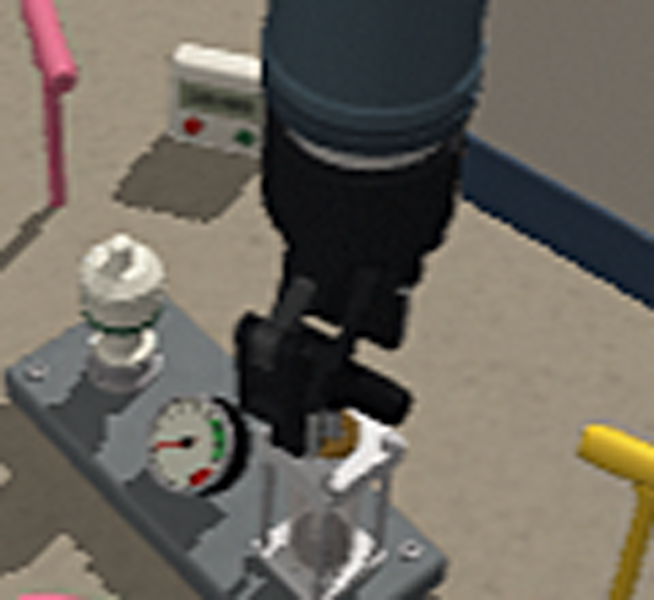

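Request:
play_rows([
  [-0.7, 0, 0, 0, 0, 0, 0],
  [0, 0, 0, 0, 0, 0, 0.3],
  [0, 0, 0, 0, 0, 0, 0.6],
  [0, 0, 0, 0, 0, 0, 1],
  [0, 0, 0, 0, 0, 0, 1],
  [0, 0, 0, 0, 0, 0, 1],
], squeeze=60)

```text
time_s: 12.32
tcp_pos: [0.4927, -0.1858, 0.1567]
tool_rot: [1.178, 1.228, -1.178]
wrist_force: [-1.0, 0.5, 4.6]
grip_width: 0.016
```

Request:
play_rows([
  [0, 0, 0, 0, 0, 0, 1],
  [0, 0, 0, 0, 0, 0, 1],
])

```text
time_s: 12.58
tcp_pos: [0.4927, -0.1859, 0.1567]
tool_rot: [1.178, 1.228, -1.178]
wrist_force: [-1.1, 0.5, 6.2]
grip_width: 0.016
```

Request:
play_rows([
  [0, 0, 1, 0, 0, 0, 1],
  [0, 0, 1, 0, 0, 0, 1],
  [0, 0, 0, 0, 0, 0, 1],
])

```text
time_s: 12.95
tcp_pos: [0.4922, -0.1856, 0.158]
tool_rot: [1.178, 1.229, -1.178]
wrist_force: [0.6, -1.1, -3.5]
grip_width: 0.0161
```

Request:
play_rows([
  [0, 0, 1.5, 0, 0, 0, 1],
  [0, 0, 2, 0, 0, 0, 1],
  [0, 0, 2, 0, 0, 0, 1],
  [0, 0, 0, 0, 0, 0, 1],
])

```text
time_s: 13.45
tcp_pos: [0.4925, -0.1857, 0.1641]
tool_rot: [1.178, 1.229, -1.178]
wrist_force: [-0.3, -0.0, -1.8]
grip_width: 0.016
```

Request:
play_rows([
  [0, 0, 3, 0, 0, 0, 1],
  [0, 0, 3, 0, 0, 0, 1],
  [0, 0, 3, 0, 0, 0, 1],
  [0, 0, 3, 0, 0, 0, 1],
  [0, 0, 0, 0, 0, 0, 1],
])

```text
time_s: 14.08
tcp_pos: [0.4925, -0.1857, 0.1762]
tool_rot: [1.178, 1.229, -1.178]
wrist_force: [-1.2, -0.2, -2.3]
grip_width: 0.0158
```

```bash
python3 - <<'E'
from mv import *
delta((.4927,-.1858,.156),(.999,.042))
a,d=arm.grab_frame("scene"); cv2.imwrite("pics/f7.png",a)
cv2.imwrite("pics/g7.png",cv2.resize(a[150:260,225:345],(654,600),interpolation=cv2.INTER_CUBIC))
E
```

```text
t 14.075 tcp [ 0.4925 -0.1857  0.1762] F [-1.2  -0.15 -2.32] w 0.015750869868084084 j7 0.559
mm [  0.2  -0.1 -20.2]
rot options [[0.0, 0.0003, -0.0003], [-0.0004, 0.0, 3.1413]]
```

View pics/g7.png

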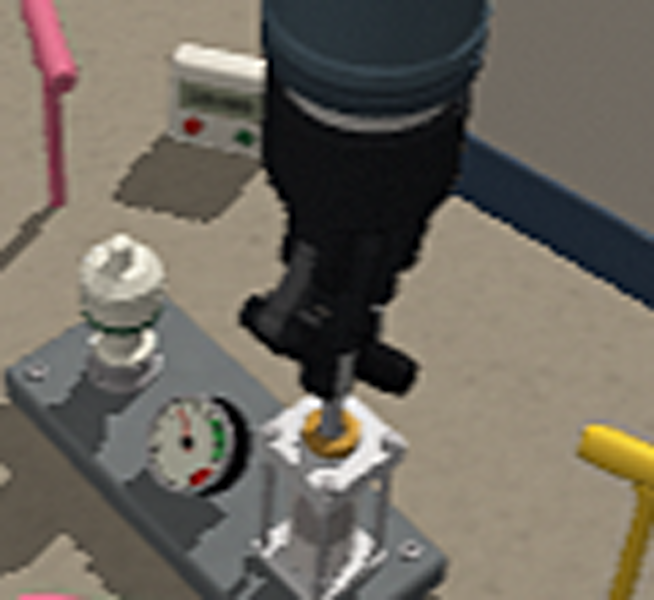

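The rod follows: the needle at crop (182,415) has turned by about 80–90°, matching a draw of roughly 20 mm. Continuing to 41 mm.

Request:
play_rows([
  [0, 0, 3, 0, 0, 0, 1],
  [0, 0, 3, 0, 0, 0, 1],
  [0, 0, 3, 0, 0, 0, 1],
  [0, 0, 3, 0, 0, 0, 1],
  [0, 0, 0, 0, 0, 0, 1],
])

```text
time_s: 14.75
tcp_pos: [0.4925, -0.1857, 0.1881]
tool_rot: [1.178, 1.229, -1.178]
wrist_force: [0.4, -0.0, -5.3]
grip_width: 0.0159
```

Request:
play_rows([
  [0, 0, 3, 0, 0, 0, 1],
  [0, 0, 3, 0, 0, 0, 1],
  [0, 0, 2, 0, 0, 0, 1],
  [0, 0, 1.5, 0, 0, 0, 1],
  [0, 0, 0, 0, 0, 0, 1],
  [0, 0, 0, 0, 0, 0, 1],
])

```text
time_s: 15.5
tcp_pos: [0.4924, -0.1857, 0.1974]
tool_rot: [1.178, 1.229, -1.178]
wrist_force: [-0.2, 0.9, -8.2]
grip_width: 0.0159
```

```bash
python3 - <<'E'
from mv import *
delta((.4927,-.1858,.1977),(.999,.042))
a,d=arm.grab_frame("scene"); cv2.imwrite("pics/f8.png",a); np.save("d8.npy",d)
cv2.imwrite("pics/g8.png",np.hstack([cv2.resize(a[140:260,225:325],(500,600),interpolation=cv2.INTER_CUBIC),cv2.resize(a[215:245,247:277],(300,600)[:1]*2,interpolation=cv2.INTER_CUBIC)[np.r_[:300,:300]]]))
E
```

```text
t 15.5 tcp [ 0.4924 -0.1857  0.1974] F [-0.2   0.88 -8.17] w 0.01591523928156267 j7 0.542
mm [ 0.3 -0.1  0.3]
rot options [[0.0, 0.0001, -0.0003], [-0.0001, 0.0, 3.1413]]
```

View pics/g8.png

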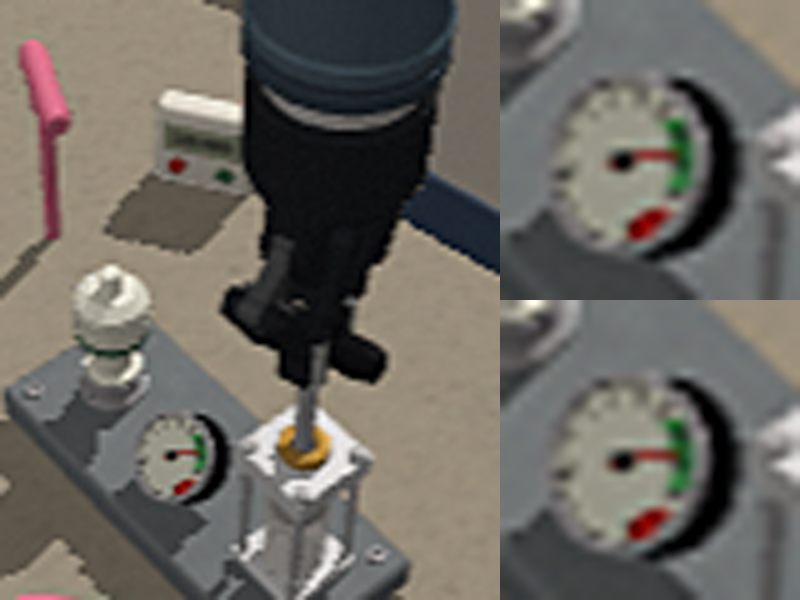

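The needle, at inset (680,158), stands mid-green. I'll check for creep, then the other objects.

Request:
play_rows([
  [0, 0, 0, 0, 0, 0, 1],
  [0, 0, 0, 0, 0, 0, 1],
  [0, 0, 0, 0, 0, 0, 1],
  [0, 0, 0, 0, 0, 0, 1],
  [0, 0, 0, 0, 0, 0, 1],
  [0, 0, 0, 0, 0, 0, 1],
  [0, 0, 0, 0, 0, 0, 1],
  [0, 0, 0, 0, 0, 0, 1],
])

```text
time_s: 16.55
tcp_pos: [0.4925, -0.1857, 0.1973]
tool_rot: [1.178, 1.229, -1.178]
wrist_force: [0.3, -0.9, -6.3]
grip_width: 0.016
```

```bash
python3 - <<'E'
from mv import *
a,d=arm.grab_frame("scene"); cv2.imwrite("pics/f9.png",a)
cv2.imwrite("pics/g9.png",np.hstack([cv2.resize(a[120:240,110:230],(400,400)),cv2.resize(a[200:250,232:282],(400,400),interpolation=cv2.INTER_CUBIC)]))
P=cloud("scene",d); P[d<=0]=99
for n,c,z in(("caps",(.53,-.041),.05),("va",(.497,.328),.035),("vb",(.476,.259),.035)):
    q=P[(np.hypot(P[...,0]-c[0],P[...,1]-c[1])<.03)&(P[...,2]>z)&(P[...,2]<.14)]; print(n,np.round(cv2.minEnclosingCircle(q[:,:2].astype(np.float32))[0],4),q[:,2].max())
E
```

```text
caps [ 0.5306 -0.0408] 0.12476955759609976
va [0.4963 0.3281] 0.06915445516473362
vb [0.4763 0.26  ] 0.07519837895316817
```

View pics/g9.png

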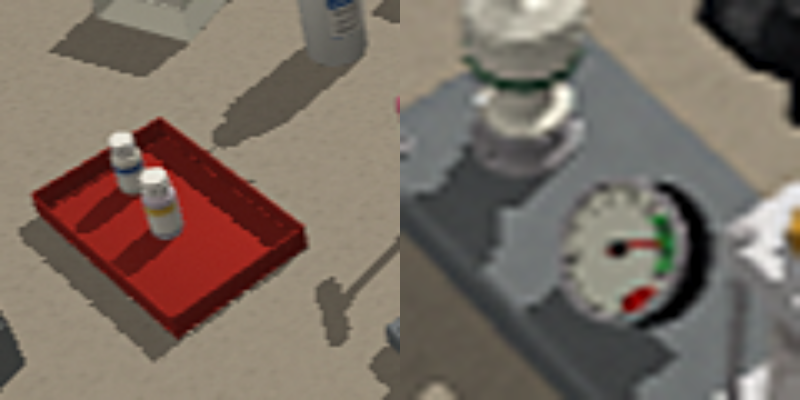

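The needle at (655,245) is steady mid-green, the capsule is seated, and both vials are upright at (125,165) and (160,205), unmoved. Handing in.

```bash
python3 -c "
from bench import arm
print(arm.close_job())"
```

```text
the job is handed in; nothing more can be done
None
```

The green-band capsule is on the steel port and let go, and I handed the job in at about 16.6 s with the gripper holding the black T-handle in the green. The hand-in gives no verdict.

- **Capsule:** It was pushed until it met a hard stop at about 34 N, then released. After release its top measured about 0.125 m by depth camera, against 0.123 m expected. It stands upright over the shoulder, and its position did not change while the rod was drawn.
- **Rod:** It was drawn straight up by about 40.6 mm of tool travel. The wrist's side force read about 1 N at every stop. The needle stood mid-green and did not creep over a second.
- **Surroundings:** Both vials measured within about 1 mm of where they started. The timer and wash bottle look untouched in the pictures, but I did not measure their positions again.

One reading disagreed: the downward pull at the end was 6–8 N, where about 11 N was expected. I took this as force-sensor offset, because the needle and the tool height agreed. The two cameras also differed by 1–3 mm on positions. I went between them, and the capsule went down the spigot with no noticeable resistance.

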